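# Make the day's spent batteries safe

### The arm

A 6-joint arm with a two-finger parallel gripper is mounted at the origin on the work surface. World frame = base frame: x ahead of the robot, y to its left, z up, the work surface at z = 0. Lengths are in m, angles in rad, forces in N, time in s.
With the tool pointing down it reaches from about 0.3 to 0.875 m from the base axis. Payload 6.4 kg.
Tool frame: the origin (TCP) lies at the very end of the fingers, on their centre line; the grasp point (between the pads) lies 19 mm behind it; z points along the fingers, y is the line along which they close (so a half turn about z gives the same grasp; the last joint's range is limited). The gripper opens to 85 mm and grips with 20 to 120 N. Pads are 22 mm wide; open, the fingers measure 114 mm over their backs; the gripper's body (76 mm by 85 mm) begins 54 mm behind the grasp point. The pads swing forward as they close: fully open they stand 13 mm farther back than shut.
Start: joints at [-1.387, 0.181, 1.607, -0, 1.354, -0.206], TCP at [0.219, -0.532, 0.231] pointing down, gripper open.
Joint ranges: [-2.99, 2.99], [-0.89, 2.07], [0.3, 2.58], [-1.14, 4.28], [0, 2.63], [-3.12, 3.12]. Speed limits (rad/s): [2.57, 2.57, 3.01, 3.14, 3.14, 3.14].

### API

Orientations are given as a rotation vector (axis times angle).
In Python, from bench import monitor, optics, finish_job gives the robot as it stands.
- The arm moves only by the tool apply_moves, never from a script. Its argument "increments" is a list of rows, each a list of 3 entries, a list of its own where there are three numbers: the closure, from 0 (fully open) to 1 (shut), then the shift along the tool's x, y, z normalised to -1 to 1, where 1 is 400 mm, then the turn about the tool's z normalised to -1 to 1, where 1 is 1.5 rad. A call has 1 to 8 rows; each row is the pose to reach, as a shift and turn from the pose commanded when the call began, along the tool's axes at that moment; what a row does not reach only later rows make up. A row lasts 1/8 s, in which the tool goes at most 62.5 mm and 10.7 degrees, less where a joint would pass 70% of its speed; a pose out of reach is approached as far as the arm can. A call with a number of a shift or a turn outside -1 to 1 is refused whole. A call with a gripper value outside its range is refused whole. The fingers move at their own pace and stop on an object; "grip_force" is the grip in N (left out, the last holds). Time passes only in rows, so rows that repeat a pose let the fingers close. It gives the time, the measured TCP pose, the force, the opening and the grip force at its end, in the units of the state.
- monitor.get_obs(): the state, without advancing time (a new reading comes with each control period).
- optics.camera(name): name is "side" or "top"; returns the picture (420x560x3 uint8, red, green, blue); there is no depth.
- optics.calibration(name): a dict with "mtx" (3x3 intrinsics, pixels), "extrinsics" (4x4, takes a point from world to camera coordinates). Camera axes: x right, y up, looking along -z (the intrinsics and any distortion apply to the point x, -y, -z); pixel columns grow to the right and rows downward; lengths in m; the calibration is good to about 2 mm. A picture is of the moment at which its call begins. calibration takes no time and is no camera call.
- finish_job(): hands the job in; it is judged then, once.
The state is a dict: "time_s": time; "q": joint angles; "qd": joint speeds; "joint_torque": joint torques, N m; "tool_pos": TCP position; "ee_rot": TCP orientation; "contact_force": force on the tool from outside, world axes, zero at the start; "torque": the same for the moment, N m; "opening": opening from 0.0 (shut) to 1.0 (fully open); "grasp_force": force on a finger pad.
Only numpy, scipy, OpenCV 4.12 (cv2) and the standard library are available. Lean on these libraries where they do the work, as an engineer would, in place of code of your own. Each camera call takes 0.05 s, during which the arm holds its last target. There are 200 camera calls.

### The job

Clear the spent batteries off the repair bench for recycling: open the red battery safety box, load every battery pack lying on the mat into it, and put each loose coin cell flat into a free well of the black carrier, one cell per well, so that none can short. Leave the box's lid fully shut, the cell that is already in the carrier in its well, and the other things on the bench where they are.

Things in the scene. Friction and masses are not known exactly. Their poses are not given: they have to be found in the camera images.
- bin: battery safety box: red steel, open on top under its yellow lid; outside 160 (x) x 230 (y) x 85 (z) mm, walls and floor 6 mm (inside 148 x 218 x 79). Fixed to the bench at the robot's left. Origin at the centre of its underside; its front (-x side, yellow placard) faces the middle of the bench, the hinge runs along its +x rim.
- lid (a joint): hinge of the box's yellow steel lid (160 x 230 x 5 mm, about 0.3 kg), rad: 0 shut, grows as it swings up and back, stop at 1.9. A stiff friction hinge: the lid stays at any angle it is left at; moving it takes about 1 to 6 N at the knob. The hinge axis is parallel to the bin's y axis.
- lid_hinge (a point): point on the hinge axis, middle of the lid's rear edge, at the height of the lid's underside (85 mm above the bench)
- lid_knob (a point): centre of the head of the lid's black knob: 28 mm across, 16 mm tall (along the lid's normal), 12 mm neck; 35 mm above the lid's upper face, 130 mm from the hinge line, 30 mm from the front edge. Site z is the lid's normal. Pinched along the hinge direction, it can turn between the fingers as the lid swings, so the tool may stay upright.
- carrier: coin-cell carrier: black block 150 x 104 x 14 mm, fixed on the mat; origin at the centre of its underside, z up. Six round green-floored wells at x = -46, 0, 46 mm, y = 23, -23 mm in its frame, each 29 mm across, 6 mm deep (floor 8 mm above the underside), chamfer 1.5 mm. A seated cell's centre is 11.9 mm above the underside, its face 1.7 mm proud. Mat top: 3 mm above the bench.
- phone_pack: spent phone battery, flat black pack (swollen, rigid) with a yellow end and a white tag, 95 x 40 x 8 mm (x, y, z), about 48 g, lying flat on the mat; origin at the centre of its underside, x along its length, z up. May be absent.
- small_pack: spent phone battery, smaller flat black pack (swollen, rigid) with a yellow end and an orange tag, 74 x 34 x 8 mm (x, y, z), about 32 g, lying flat on the mat; origin at the centre of its underside, x along its length, z up. May be absent.
- twin_pack: spent pack of two green cylindrical cells side by side, 66 x 37 x 18.5 mm (x, y, z), about 95 g, lying flat on the mat; origin at the centre of its underside, x along its length, z up. May be absent.
- camera_pack: spent camera battery, grey block with a white label, 56 x 40 x 21 mm (x, y, z), about 78 g, lying flat on the mat; origin at the centre of its underside, x along its length, z up. May be absent.
- cell0: coin cell, round steel disc 24.5 mm across and 7.7 mm thick, 11.5 g; origin at its centre, z along its axis. Loose on the mat at the start. May be absent.
- cell1: coin cell, round steel disc 24.5 mm across and 7.7 mm thick, 11.5 g; origin at its centre, z along its axis. Loose on the mat at the start. May be absent.
- cell2: coin cell, round steel disc 24.5 mm across and 7.7 mm thick, 11.5 g; origin at its centre, z along its axis. Loose on the mat at the start. May be absent.
- cell3: coin cell, round steel disc 24.5 mm across and 7.7 mm thick, 11.5 g; origin at its centre, z along its axis. Loose on the mat at the start. May be absent.
- cell_old: coin cell, round steel disc 24.5 mm across and 7.7 mm thick, 11.5 g; origin at its centre, z along its axis. Already lies in the carrier, in the well at x = 0, y = +23 mm, and stays there.
- dispenser: white solvent dispenser with a steel top, 68 mm across, 115 mm tall; bystander. Origin under its centre, z up.
- flux_jar: small white jar with a blue cap, 46 mm across, 39 mm tall, standing among the coin cells; bystander. Origin under its centre, z up.
- open_phone: opened phone: black frame 150 (x) x 72 (y) x 7 mm lying flat, its display standing up along the +y side to 75 mm; bystander. Origin at the centre of the frame's underside, z up.
- driver: red-handled screwdriver lying on the mat, 150 mm long, along its x; bystander
- clear_case: clear plastic parts case 70 x 50 x 18 mm; bystander. Origin under its centre.
- tool_pot: dark steel pot of hand tools, 64 mm across, 135 mm tall with the tools; bystander. Origin under its centre, z up.

How it is judged:
By the outcome, as a careful person would: the job done as asked, in the order asked, and still so for the second after the job is handed in, with the robot touching nothing.
Of phone_pack, small_pack, twin_pack, camera_pack only 3 to 4 are there at a start; the rules pass over those that are not, and their reading is None.
Of cell0, cell1, cell2, cell3 only 2 to 3 are there at a start; the rules pass over those that are not, and their reading is None.
At some moment in a run one of phone_pack, small_pack, twin_pack, camera_pack, cell0, cell1, cell2, cell3 may be knocked a few centimetres aside while the robot is not near it.
Once in a run the grip may slacken for a moment while it holds something.
It also fails if it takes over 210 s, if anything falls off the work surface, if the arm or the gripper's body presses on something with over 40 N, if the wrist force passes 120 N, or if a joint passes its speed limit or range.

## Working session

There is one attempt and no reset: what is moved stays moved. The work goes in short steps, Python scripts to look and compute and a tool call to move; the robot and the scene stay as the last step left them, time stands still between calls to the robot, and variables do not carry over. Pictures are saved under pics/ and viewed, at most 14 in all, crops included, and the job is handed in when it is done.

Besides the shell and the picture viewer there is one more tool, called after "Request:" as name(argument=value, ...) on one line, values as JSON. apply_moves: Moves the arm, as the interface text tells. Its arguments: {"type":"object","properties":{"increments":{"type":"array","items":{"type":"array"}},"grip_force":{"type":"number"}},"required":["increments"]}

```bash
mkdir -p pics; ls; python3 - <<'E'
from bench import monitor, optics
import cv2
print(monitor.get_obs())
for n in("top","side"):
    cv2.imwrite(f"pics/{n}0.png",cv2.cvtColor(optics.camera(n),cv2.COLOR_RGB2BGR)); print(optics.calibration(n))
E
```

```text
pics
{'time_s': 0.0, 'q': array([-1.38732886e+00,  1.81524358e-01,  1.60799799e+00, -1.36495305e-05,
        1.35382713e+00, -2.06299032e-01]), 'qd': array([ 9.76524364e-04, -8.73835902e-04, -2.74541968e-04, -9.50583608e-04,
       -1.00187616e-06, -2.95269148e-03]), 'joint_torque': array([ 1.05672269e-03, -4.44865465e+01, -3.51339054e+01, -3.36583917e-04,
        9.05022636e-03, -1.93139704e-05]), 'tool_pos': array([ 0.21839329, -0.53131048,  0.23039839]), 'ee_rot': array([-3.08039869e+00, -6.08040009e-01, -1.05641252e-05]), 'contact_force': array([-0.34386022, -0.04880732, -0.5516551 ]), 'torque': array([-0.05147565,  0.00108326,  0.0368415 ]), 'grasp_force': 0.0, 'opening': 0.9984048740958088}
{'mtx': array([[445.64576971,   0.        , 284.16569959],
       [  0.        , 445.64576971, 202.49970446],
       [  0.        ,   0.        ,   1.        ]]), 'extrinsics': array([[ 0.03037991, -0.99947438, -0.01131505, -0.04434057],
       [ 0.99198551,  0.0287594 ,  0.12303516, -0.62270256],
       [-0.12264507, -0.01496217,  0.99233781, -1.1068411 ],
       [ 0.        ,  0.        ,  0.        ,  1.        ]])}
{'mtx': array([[523.23162424,   0.        , 277.75420354],
       [  0.        , 523.23162424, 201.96654084],
       [  0.        ,   0.        ,   1.        ]]), 'extrinsics': array([[-0.98357833, -0.17908397, -0.02241893,  0.61529622],
       [ 0.09692169, -0.62889294,  0.77142716, -0.17204626],
       [-0.15224934,  0.75658615,  0.63592258, -1.18270605],
       [ 0.        ,  0.        ,  0.        ,  1.        ]])}
```

```bash
python3 -c "
import cv2
for n in('top','side'):
    i=cv2.imread(f'pics/{n}0.png'); cv2.imwrite(f'pics/{n}0b.png',cv2.resize(i,(800,600),interpolation=cv2.INTER_CUBIC))"
```

```text
(no output)
```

View pics/top0b.png

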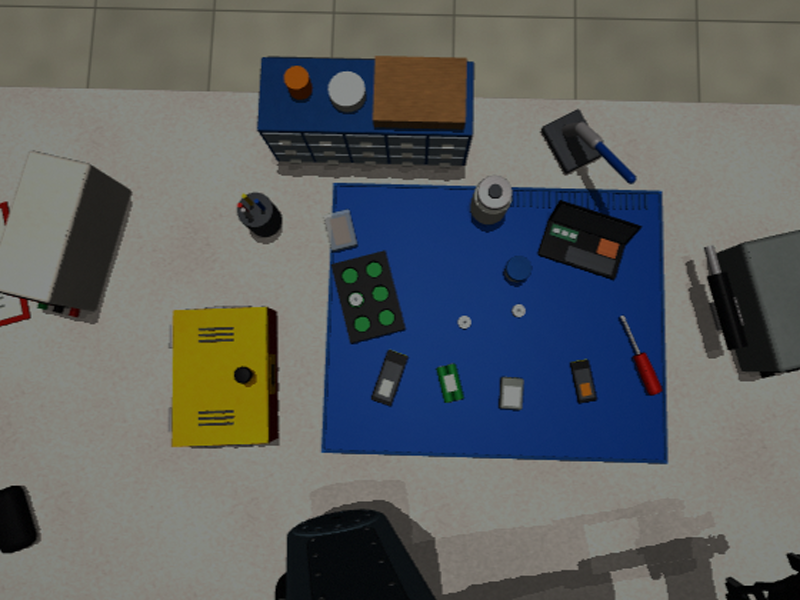

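View pics/side0b.png

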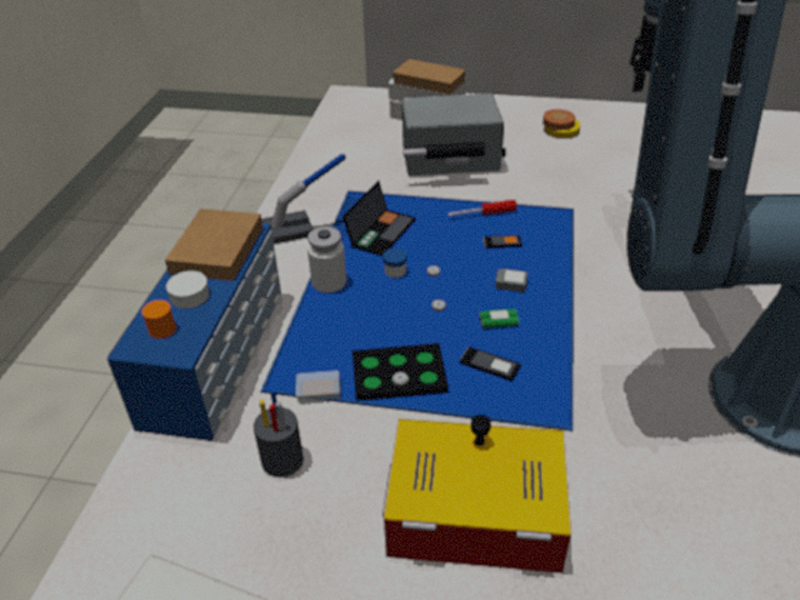

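Top view: packs phone (390,377), twin (450,383), camera (511,393), small (583,381), cells (464,322) and (518,311) in 800-px coordinates. The carrier is at (368,297) with the old cell at (356,299), and the box is at (223,376) with its knob on the mat side. Next I fit poses to silhouettes from both cameras.

```bash
cat > h.py <<'E'
import numpy as np, cv2
from scipy.optimize import minimize
from scipy.spatial.transform import Rotation as R
from bench import monitor, optics
CAL={n:optics.calibration(n) for n in("top","side")}
def proj(n,P):
    c=CAL[n]; p=np.atleast_2d(P)@c["extrinsics"][:3,:3].T+c["extrinsics"][:3,3]
    p=p*[1,-1,-1]; q=p@c["mtx"].T; return q[:,:2]/q[:,2:]
def ray(n,uv,z):
    c=CAL[n]; E=c["extrinsics"]; d=np.linalg.inv(c["mtx"])@[*uv,1]*[1,-1,-1]
    d=E[:3,:3].T@d; o=-E[:3,:3].T@E[:3,3]; return o+d*(z-o[2])/d[2]
def box(l,w,h): return np.array([[x,y,z] for x in(-l/2,l/2) for y in(-w/2,w/2) for z in(0,h)])
def cyl(d,h):
    a=np.linspace(0,2*np.pi,40); return np.array([[d/2*np.cos(t),d/2*np.sin(t),z] for t in a for z in(0,h)])
def place(P,x,y,z,t): return P@R.from_euler('z',t).as_matrix().T+[x,y,z]
S=4
def sil(n,P):
    m=np.zeros((420*S,560*S),np.uint8); q=(proj(n,P)+.5)*S
    cv2.fillConvexPoly(m,cv2.convexHull(q.astype(np.float32)).astype(np.int32),255)
    return cv2.resize(m,(560,420),interpolation=cv2.INTER_AREA)/255.
def nonblue(im):
    f=im.astype(float); return np.clip((1.0-(f[...,2]-f[...,0])/(f.max(2)+1))*2-0.8,0,1)
def fit(ms,P,z,x0,cams=("top","side"),rnd=False,pad=8):
    c0=place(P,*x0[:2],z,x0[2]); W={}
    for n in cams:
        q=proj(n,c0); a=(q.min(0)-pad).astype(int); b=(q.max(0)+pad).astype(int); W[n]=(slice(max(a[1],0),b[1]),slice(max(a[0],0),b[0]))
    def cost(v):
        Q=place(P,v[0]/1e3,v[1]/1e3,z,0 if rnd else v[2]/20)
        return sum(((sil(n,Q)-ms[n])[W[n]]**2).sum()/ (ms[n][W[n]]).sum() for n in cams)
    v0=np.array([x0[0]*1e3,x0[1]*1e3,x0[2]*20])
    if rnd: v0=v0[:2]
    r=minimize(cost,v0,method="Nelder-Mead",options=dict(initial_simplex=np.vstack([v0]+[v0+4*e for e in np.eye(len(v0))]),xatol=.05,fatol=1e-4))
    v=r.x; return v[0]/1e3,v[1]/1e3,(0 if rnd else v[2]/20),r.fun
def shot(): return {n:optics.camera(n) for n in("top","side")}
OB=dict(phone=(box(.095,.04,.008),.003),small=(box(.074,.034,.008),.003),twin=(box(.066,.037,.0185),.003),
 camera=(box(.056,.04,.021),.003),cell=(cyl(.0245,.0077),.003),carrier=(box(.15,.104,.014),.003))
E
python3 - <<'E'
from h import *
im={n:cv2.cvtColor(cv2.imread(f"pics/{n}0.png"),cv2.COLOR_BGR2RGB) for n in("top","side")}
ms={n:nonblue(im[n]) for n in im}
for k,uv,t in(("phone",(390,377),0),("twin",(450,383),0),("camera",(511,393),0),("small",(583,381),0),("cell",(464,322),0),("cell",(518,311),0),("carrier",(368,297),1.7)):
    P,z=OB[k]; p=ray("top",np.array(uv)*.7,z+.004)
    # initial yaw from top mask
    m=(ms["top"]>.5).astype(np.uint8); u=(np.array(uv)*.7).astype(int)
    _,lab=cv2.connectedComponents(m); L=lab[u[1],u[0]]; pts=np.argwhere(lab==L)[:,::-1]
    W=np.array([ray("top",q,z+.006)[:2] for q in pts]) if len(pts)<3000 and L else None
    if k!="carrier" and W is not None: t=np.linalg.eigh(np.cov(W.T))[1][:,1]; t=np.arctan2(t[1],t[0])
    for cams in(("top",),("side",),("top","side")):
        print(k,len(pts),np.round(fit(ms,P,z,(*p[:2],t),cams,k=="cell"),4))
for q in [((173,310),(172,446),(268,443),(266,307))]:
    for u in q: print("lid",np.round(ray("top",np.array(u)*.7,.09),4))
for u in ((397,422),(567,430),(387,525),(568,528)): print("lid side",np.round(ray("side",np.array(u)*.7,.09),4))
print("knob",ray("top",np.array((243,375))*.7,.125),ray("side",np.array((481,425))*.7,.125))
for k,u in (("jar",(518,268)),): print(k,ray("top",np.array(u)*.7,.042))
E
```

```text
phone 538 [4.6660e-01 7.0000e-04 2.8615e+00 9.7500e-02]
phone 538 [4.6870e-01 1.7000e-03 2.8505e+00 2.7840e-01]
phone 538 [4.6730e-01 1.0000e-04 2.8237e+00 3.9430e-01]
twin 323 [ 0.4598 -0.1082 -2.8172  0.169 ]
twin 323 [ 0.4631 -0.1057 -3.0851  0.572 ]
twin 323 [ 0.4618 -0.1084 -2.9305  0.7752]
camera 350 [ 0.4459 -0.2193  3.1246  0.051 ]
camera 350 [ 0.4465 -0.2175  3.0933  0.0954]
camera 350 [ 0.4459 -0.2184  3.0909  0.1658]
small 361 [ 0.471  -0.3489 -2.9301  0.1091]
small 361 [ 0.4723 -0.3462 -2.9782  0.3432]
small 361 [ 0.4722 -0.3493 -2.8971  0.4941]
cell 70 [ 0.5712 -0.1334  0.      0.0267]
cell 70 [ 0.573  -0.1305  0.      0.0497]
cell 70 [ 0.5717 -0.1326  0.      0.1576]
cell 71 [ 0.5951 -0.2324  0.      0.03  ]
cell 71 [ 0.5966 -0.2301  0.      0.0482]
cell 71 [ 0.5956 -0.2316  0.      0.1341]
carrier 2173 [0.6129 0.0446 0.2896 0.2617]
carrier 2173 [0.5982 0.0416 3.3731 0.4308]
carrier 2173 [0.6186 0.0761 1.5637 0.8798]
lid [0.5699 0.3721 0.09  ]
lid [0.342  0.3565 0.09  ]
lid [0.352  0.1959 0.09  ]
lid [0.5798 0.2124 0.09  ]
lid side [0.5826 0.2234 0.09  ]
lid side [0.3493 0.1999 0.09  ]
lid side [0.5654 0.3864 0.09  ]
lid side [0.347  0.3541 0.09  ]
knob [0.46381436 0.23547443 0.125     ] [0.46537385 0.23969305 0.125     ]
jar [ 0.66762077 -0.22593861  0.042     ]
```

```bash
cat >> h.py <<'E'
def obs():
    o=monitor.get_obs(); Rm=R.from_rotvec(o["ee_rot"]).as_matrix(); return o,np.array(o["tool_pos"]),Rm
def go(x,y,z,a=None):
    """print normalised shift/turn to put TCP at x,y,z with tool-y line at world angle a (mod pi)"""
    o,p,Rm=obs(); s=Rm.T@(np.array([x,y,z])-p)/.4; t=0
    if a is not None:
        cur=np.arctan2(Rm[1,1],Rm[0,1]); d=(a-cur+np.pi/2)%np.pi-np.pi/2; t=-d/1.5   # tool z is down
    print("t%.1f"%o["time_s"],"sh",np.round(s,4),"turn",np.round(t,3),"q6",np.round(o["q"][5],2),"tcp",np.round(p,4),"op",np.round(o["opening"],3),"gf",np.round(o["grasp_force"],1),"F",np.round(o["contact_force"],1)); return s,t
E
python3 - <<'E'
from h import *
im={n:cv2.cvtColor(cv2.imread(f"pics/{n}0.png"),cv2.COLOR_BGR2RGB) for n in("top","side")}
# carrier
wells=np.array([[x,y] for x in(-.046,0,.046) for y in(.023,-.023)]);
from scipy.optimize import least_squares, linear_sum_assignment
for n in im:
    f=im[n].astype(float); g=(f[...,1]>1.4*f[...,0])&(f[...,1]>1.4*f[...,2])&(f[...,1]>50)
    N,_,st,c=cv2.connectedComponentsWithStats(g.astype(np.uint8))
    C=np.array([c[i] for i in range(1,N) if st[i,4]>30]); W=np.array([ray(n,u,.011)[:2] for u in C]);
    A=np.array([st[i,4] for i in range(1,N) if st[i,4]>30]); k=np.hypot(*(W-[.61,.05]).T)<.1; W=W[k]
    best=None
    for t0 in np.arange(0,6.28,.1):
        def asg(v):
            q=wells[[i for i in range(6) if i!=2]]@np.array([[np.cos(v[2]),np.sin(v[2])],[-np.sin(v[2]),np.cos(v[2])]])+v[:2]
            return q
        v=np.array([.61,.045,t0])
        for _ in range(6):
            q=asg(v); D=np.hypot(*(q[:,None]-W[None]).transpose(2,0,1)); i,j=linear_sum_assignment(D)
            r=least_squares(lambda v:(asg(v)[i]-W[j]).ravel(),v); v=r.x
        if best is None or r.cost<best.cost: best=r
    print(n,len(W),"carrier",np.round(best.x,4),"rms",np.sqrt(best.cost*2/5))
ms={n:((im[n][...,0]>1.5*im[n][...,2].astype(float)+15)&(im[n][...,1]>.6*im[n][...,0])).astype(float) for n in im}
for cams in(("top",),("side",)):
    print("lid",np.round(fit(ms,box(.16,.23,.005),.085,(.461,.284,1.64),cams,pad=6),4))
go(.464,.236,.25,.07)
E
```

```text
top 5 carrier [0.6124 0.0451 0.2819] rms 0.00029599528817154507
side 5 carrier [0.6142 0.0468 0.2793] rms 0.0003682531545700776
lid [0.4618 0.2849 1.6383 0.0717]
lid [0.4637 0.2884 1.6387 0.0533]
t0.1 sh [ 1.297  -1.5413 -0.046 ] turn -0.834 q6 -0.21 tcp [ 0.2184 -0.5314  0.2305] op 1.001 gf 0.0 F [-0.2  0.5 -0.5]
```

Request:
apply_moves(increments=[[0.3,[0.65,-0.77,-0.02],0],[0.3,[0.65,-0.77,-0.02],0],[0.3,[0.65,-0.77,-0.02],0],[0.3,[0.65,-0.77,-0.02],0],[0.3,[0.65,-0.77,-0.02],0],[0.3,[0.65,-0.77,-0.02],0],[0.3,[0.65,-0.77,-0.02],0],[0.3,[0.65,-0.77,-0.02],0]], grip_force=40)

```text
time_s: 1.1
tool_pos: [0.3422, -0.1466, 0.2392]
ee_rot: [3.081, 0.615, 0.0]
contact_force: [-0.2, -0.1, 0.4]
opening: 0.703
grasp_force: 0.0
```

Request:
apply_moves(increments=[[0.3,[0.64,-0.77,0],-0.83],[0.3,[0.64,-0.77,0],-0.83],[0.3,[0.64,-0.77,0],-0.83],[0.3,[0.64,-0.77,0],-0.83],[0.3,[0.64,-0.77,0],-0.83],[0.3,[0.64,-0.77,0],-0.83],[0.3,[0.64,-0.77,0],-0.83],[0.3,[0.64,-0.77,0],-0.83]])

```text
time_s: 2.1
tool_pos: [0.4624, 0.2341, 0.2385]
ee_rot: [-2.148, -2.292, 0.002]
contact_force: [0.1, -1.0, 0.1]
opening: 0.702
grasp_force: 0.0
```

```bash
python3 - <<'E'
from h import *
go(.4661,.2368,.11,.0677)
E
```

```text
t2.1 sh [0.0062 0.01   0.3211] turn -0.002 q6 0.17 tcp [0.4624 0.2341 0.2385] op 0.702 gf 0.0 F [ 0.1 -1.   0.1]
```

Request:
apply_moves(increments=[[0.3,[0.006,0.01,0.15],0],[0.3,[0.006,0.01,0.25],0],[0.3,[0.006,0.01,0.33],0],[0.3,[0.006,0.01,0.33],0],[1,[0.006,0.01,0.33],0],[1,[0.006,0.01,0.33],0],[1,[0.006,0.01,0.33],0],[1,[0.006,0.01,0.33],0]], grip_force=40)

```text
time_s: 3.1
tool_pos: [0.4661, 0.2363, 0.1094]
ee_rot: [2.148, 2.29, 0.001]
contact_force: [-4.0, -3.9, 6.4]
opening: 0.307
grasp_force: 39.1
```

```bash
cat >> h.py <<'E'
def lidrows(th0,ths):
    o,p,Rm=obs(); xb=np.array([-.0677,.9977,0])
    f=lambda t:xb*(-.13*np.cos(t)+.04*np.sin(t))+np.array([0,0,.13*np.sin(t)+.04*np.cos(t)])
    for t in ths: print(t,np.round(Rm.T@(f(t)-f(th0))/.4,3))
E
python3 - <<'E'
from h import *
go(.4661,.2368,.106,.0677)
lidrows(0,np.linspace(.1,.8,8))
E
```

```text
t3.1 sh [0.0013 0.0001 0.0086] turn -0.002 q6 0.18 tcp [0.4661 0.2363 0.1094] op 0.307 gf 39.1 F [-4.  -3.9  6.4]
0.1 [ 0.012  0.    -0.032]
0.2 [ 0.026 -0.    -0.063]
0.30000000000000004 [ 0.044 -0.    -0.092]
0.4 [ 0.065 -0.    -0.119]
0.5 [ 0.088 -0.    -0.144]
0.6 [ 0.113 -0.    -0.166]
0.7000000000000001 [ 0.141 -0.    -0.186]
0.8 [ 0.17  -0.    -0.203]
```

Request:
apply_moves(increments=[[1,[0.012,0,-0.032],0],[1,[0.026,0,-0.063],0],[1,[0.044,0,-0.092],0],[1,[0.065,0,-0.119],0],[1,[0.088,0,-0.144],0],[1,[0.113,0,-0.166],0],[1,[0.141,0,-0.186],0],[1,[0.17,0,-0.203],0]], grip_force=50)

```text
time_s: 4.1
tool_pos: [0.4615, 0.3042, 0.1899]
ee_rot: [2.148, 2.29, -0.001]
contact_force: [2.0, -5.0, -2.9]
opening: 0.308
grasp_force: 49.4
```

```bash
python3 - <<'E'
from h import *
go(.4661,.2368,.106,.0677)
lidrows(.8,np.linspace(.9,1.6,8))
E
```

```text
t4.1 sh [-0.1684  0.0005  0.2101] turn -0.003 q6 0.31 tcp [0.4615 0.3042 0.1899] op 0.308 gf 49.4 F [ 2.  -5.  -2.9]
0.9 [ 0.031 -0.    -0.014]
1.0 [ 0.063 -0.    -0.025]
1.1 [ 0.096 -0.    -0.032]
1.2000000000000002 [ 0.13  -0.    -0.037]
1.3 [ 0.164 -0.001 -0.037]
1.4 [ 0.198 -0.001 -0.035]
1.5 [ 0.231 -0.001 -0.029]
1.6 [ 0.264 -0.001 -0.02 ]
```

Request:
apply_moves(increments=[[1,[0.031,0,-0.014],0],[1,[0.063,0,-0.025],0],[1,[0.096,0,-0.032],0],[1,[0.13,0,-0.037],0],[1,[0.164,0,-0.037],0],[1,[0.198,0,-0.035],0],[1,[0.231,0,-0.029],0],[1,[0.264,0,-0.02],0]])

```text
time_s: 5.1
tool_pos: [0.4545, 0.4108, 0.199]
ee_rot: [2.149, 2.291, 0.003]
contact_force: [-1.2, -4.1, 5.9]
opening: 0.303
grasp_force: 50.9
```

```bash
python3 - <<'E'
from h import *
go(.4661,.2368,.106,.0677)
lidrows(1.6,[1.65,1.7,1.75,1.8])
E
```

```text
t5.1 sh [-0.4361  0.0007  0.2321] turn -0.002 q6 0.48 tcp [0.4545 0.4108 0.199 ] op 0.303 gf 50.9 F [-1.2 -4.1  5.9]
1.65 [ 0.016 -0.     0.006]
1.7 [ 0.032 -0.     0.013]
1.75 [ 0.047 -0.     0.02 ]
1.8 [ 0.062 -0.     0.028]
```

Request:
apply_moves(increments=[[1,[0.016,0,0.006],0],[1,[0.032,0,0.013],0],[1,[0.047,0,0.02],0],[1,[0.047,0,0.02],0],[0.3,[0.047,0,0.02],0],[0.3,[0.047,0,0.02],0],[0.3,[0.047,0,0.02],0],[0.3,[0.047,0,0.02],0]])

```text
time_s: 6.1
tool_pos: [0.4533, 0.4285, 0.1884]
ee_rot: [-2.149, -2.291, 0.0]
contact_force: [0.8, -0.1, 0.3]
opening: 0.699
grasp_force: 0.0
```

Request:
apply_moves(increments=[[0.3,[0,0,-0.12],0],[0.3,[0,0,-0.25],0],[0.3,[-0.15,0,-0.25],0],[0.3,[-0.3,0,-0.25],0],[0.3,[-0.45,0,-0.2],0],[0.3,[-0.6,0,-0.15],0],[0.3,[-0.75,0,-0.1],0],[0.3,[-0.75,0,-0.1],0]])

```text
time_s: 7.1
tool_pos: [0.4718, 0.1256, 0.2269]
ee_rot: [-2.155, -2.284, 0.004]
contact_force: [-0.1, 0.1, 0.5]
opening: 0.703
grasp_force: 0.0
```

```bash
python3 - <<'E'
from h import *
im=shot(); a=np.hstack([im["top"][180:360,80:480],im["side"][100:400,200:450][:180*0+300][::1,:][:180]]) if 0 else None
o=np.vstack([im["top"],im["side"]])
c=np.hstack([im["top"],im["side"]]); cv2.imwrite("pics/a1.png",cv2.cvtColor(cv2.resize(c,(800,300),interpolation=cv2.INTER_AREA),cv2.COLOR_RGB2BGR))
for n in im: cv2.imwrite(f"pics/{n}1.png",cv2.cvtColor(im[n],cv2.COLOR_RGB2BGR))
go(.468,.001,.1,2.85+np.pi/2)
E
```

```text
t7.2 sh [-0.3179 -0.0311  0.3211] turn -0.812 q6 -0.04 tcp [0.4726 0.1286 0.2285] op 0.697 gf 0.0 F [ 0.6  0.3 -0.2]
```

View pics/a1.png

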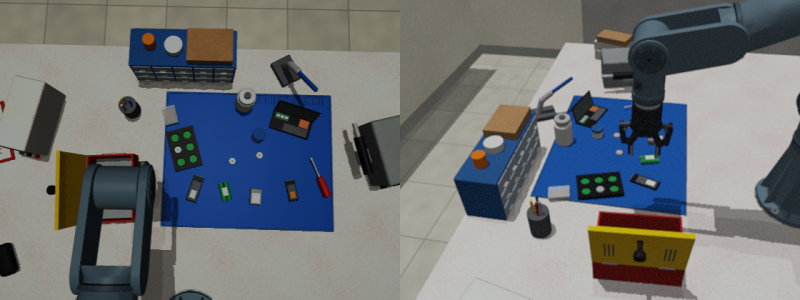

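Lid stands open past vertical. The four packs and two cells are unchanged. I'll refine the pack poses with a second estimator.

```bash
cat >> h.py <<'E'
def rects(im,zt=.012,n="top"):
    m=(nonblue(im)>.5).astype(np.uint8); N,lab,st,c=cv2.connectedComponentsWithStats(m)
    for i in range(1,N):
        if 25<st[i,4]<900:
            w=np.array([ray(n,q,zt)[:2] for q in np.argwhere(lab==i)[:,::-1]])
            if .36<w[:,0].mean()<.78 and -.45<w[:,1].mean()<.1:
                (cx,cy),(a,b),t=cv2.minAreaRect((w*1e3).astype(np.float32))
                if a<b: t+=90
                e=np.linalg.eigh(np.cov(w.T))[1][:,1]
                print(n,"rect",np.round([cx,cy]),"mean",np.round(w.mean(0)*1e3,1),"size",np.round([max(a,b),min(a,b)]),"yaw",np.round(np.deg2rad(t)%np.pi,3),"pca",np.round(np.arctan2(e[1],e[0])%np.pi,3),st[i,4])
E
python3 - <<'E'
from h import *
for n in("top","side"): rects(cv2.cvtColor(cv2.imread(f"pics/{n}0.png"),cv2.COLOR_BGR2RGB),.012,n)
i=cv2.imread("pics/top0.png")[235:300,250:440]; cv2.imwrite("pics/c1.png",cv2.resize(i,None,fx=4,fy=4,interpolation=cv2.INTER_CUBIC))
E
```

```text
top rect [ 595. -231.] mean [ 594.7 -231.6] size [24. 21.] yaw 1.6 pca 1.86 71
top rect [ 571. -132.] mean [ 570.6 -132.5] size [24. 21.] yaw 1.6 pca 1.959 70
top rect [466.   0.] mean [466.1   0.6] size [95. 38.] yaw 2.841 pca 2.84 538
top rect [ 471. -349.] mean [ 471.  -348.6] size [75. 32.] yaw 0.226 pca 0.214 361
top rect [ 459. -109.] mean [ 459.4 -108.8] size [64. 33.] yaw 0.272 pca 0.267 323
top rect [ 445. -220.] mean [ 445.  -219.8] size [56. 41.] yaw 3.087 pca 3.099 350
side rect [ 474. -340.] mean [ 472.5 -339.4] size [72. 33.] yaw 0.254 pca 0.265 167
side rect [ 668. -213.] mean [ 667.2 -212.1] size [37. 36.] yaw 0.152 pca 0.004 104
side rect [ 596. -224.] mean [ 595.7 -223.5] size [27. 22.] yaw 1.722 pca 1.847 53
side rect [ 447. -219.] mean [ 446.4 -218.8] size [61. 57.] yaw 1.54 pca 1.729 288
side rect [ 572. -123.] mean [ 572.1 -124.5] size [28. 23.] yaw 1.715 pca 1.762 61
side rect [ 462. -105.] mean [ 462.  -105.8] size [64. 44.] yaw 0.223 pca 0.349 259
side rect [468.   8.] mean [466.7   8.8] size [93. 39.] yaw 2.841 pca 2.852 433
```

View pics/c1.png

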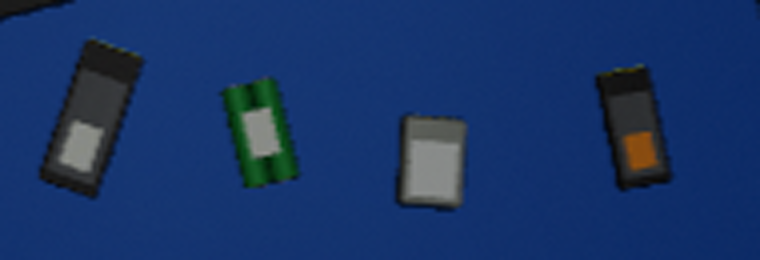

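Request:
apply_moves(increments=[[0.25,[-0.319,-0.031,0.2],-0.81],[0.25,[-0.319,-0.031,0.2],-0.81],[0.25,[-0.319,-0.031,0.2],-0.81],[0.25,[-0.319,-0.031,0.3],-0.81],[0.25,[-0.319,-0.031,0.3],-0.81],[0.25,[-0.319,-0.031,0.4],-0.81],[0.25,[-0.319,-0.031,0.4],-0.81],[0.25,[-0.319,-0.031,0.4],-0.81]], grip_force=40)

```text
time_s: 8.2
tool_pos: [0.4689, 0.0024, 0.0687]
ee_rot: [0.455, 3.108, 0.0]
contact_force: [0.8, -0.8, 0.2]
opening: 0.75
grasp_force: 0.0
```

```bash
python3 - <<'E'
from h import *
go(.4677,.001,.004,2.845+np.pi/2)
E
```

```text
t8.2 sh [ 0.0019 -0.0043  0.1617] turn 0.004 q6 -1.53 tcp [0.4689 0.0024 0.0687] op 0.75 gf 0.0 F [ 0.8 -0.8  0.2]
```

Request:
apply_moves(increments=[[0.25,[0.002,-0.004,0.1],0],[0.3,[0.002,-0.004,0.145],0],[0.35,[0.002,-0.004,0.161],0],[0.35,[0.002,-0.004,0.161],0],[1,[0.002,-0.004,0.161],0],[1,[0.002,-0.004,0.161],0],[1,[0.002,-0.004,0.161],0],[1,[0.002,-0.004,0.161],0]])

```text
time_s: 9.2
tool_pos: [0.4682, -0.0002, 0.0054]
ee_rot: [0.457, 3.106, 0.0]
contact_force: [-1.3, 0.5, 6.8]
opening: 0.451
grasp_force: 40.2
```

Request:
apply_moves(increments=[[1,[0,0,-0.1],0],[1,[0,0,-0.25],0],[1,[0,0,-0.35],0],[1,[0,0,-0.4],0],[1,[0,0,-0.4],0]])

```text
time_s: 9.82
tool_pos: [0.4685, -0.0005, 0.1663]
ee_rot: [0.456, 3.103, -0.001]
contact_force: [0.3, -0.6, -1.3]
opening: 0.448
grasp_force: 40.7
```

```bash
python3 - <<'E'
from h import *
go(.5176,.2904,.16,1.6385)
E
```

```text
t9.8 sh [0.0919 0.7318 0.0153] turn -0.24 q6 -1.53 tcp [ 0.4685 -0.0005  0.1663] op 0.448 gf 40.7 F [ 0.3 -0.6 -1.3]
```

Request:
apply_moves(increments=[[1,[0.092,0.732,0],-0.24],[1,[0.092,0.732,0],-0.24],[1,[0.092,0.732,0],-0.24],[1,[0.092,0.732,0],-0.24],[1,[0.092,0.732,0],-0.24],[1,[0.092,0.732,0],-0.24],[1,[0.092,0.732,0],-0.24],[1,[0.092,0.732,0],-0.24]])

```text
time_s: 10.82
tool_pos: [0.5157, 0.2896, 0.1634]
ee_rot: [0.105, -3.139, 0.001]
contact_force: [0.4, 0.1, -1.3]
opening: 0.446
grasp_force: 40.8
```

Request:
apply_moves(increments=[[1,[0,0,0.15],0],[1,[0,0,0.28],0],[1,[0,0,0.36],0],[1,[0,0,0.365],0],[0.35,[0,0,0.365],0],[0.35,[0,0,0.365],0],[0.35,[0,0,0.15],0],[0.35,[0,0,0],0]])

```text
time_s: 11.82
tool_pos: [0.516, 0.2908, 0.1455]
ee_rot: [-0.107, 3.139, 0.0]
contact_force: [1.4, 0.9, -0.3]
opening: 0.652
grasp_force: 0.0
```

```bash
python3 - <<'E'
from h import *
im=shot(); [rects(im[n],.012,n) for n in im]
cv2.imwrite("pics/a2.png",cv2.cvtColor(im["side"],cv2.COLOR_RGB2BGR))
go(.4715,-.3477,.1,.212+np.pi/2)
E
```

```text
top rect [ 595. -231.] mean [ 594.8 -231.5] size [24. 21.] yaw 1.6 pca 1.719 72
top rect [ 571. -132.] mean [ 570.8 -132.6] size [24. 21.] yaw 1.6 pca 1.808 69
top rect [ 471. -349.] mean [ 470.9 -348.6] size [75. 32.] yaw 0.212 pca 0.211 362
top rect [ 459. -109.] mean [ 459.4 -108.8] size [64. 33.] yaw 0.272 pca 0.267 323
top rect [ 445. -220.] mean [ 445.  -219.9] size [56. 41.] yaw 3.09 pca 3.118 350
side rect [ 462. -105.] mean [ 461.9 -105.8] size [63. 42.] yaw 0.156 pca 0.344 264
t11.9 sh [ 0.2374 -1.5898  0.123 ] turn -0.096 q6 -1.33 tcp [0.5218 0.293  0.1535] op 0.651 gf 0.0 F [0.7 0.1 0.8]
```

Request:
apply_moves(increments=[[0.3,[0.12,-0.8,0],-0.1],[0.3,[0.12,-0.8,0],-0.1],[0.3,[0.12,-0.8,0],-0.1],[0.3,[0.12,-0.8,0],-0.1],[0.3,[0.12,-0.8,0],-0.1],[0.3,[0.12,-0.8,0],-0.1],[0.3,[0.12,-0.8,0],-0.1]])

```text
time_s: 12.8
tool_pos: [0.4903, -0.0321, 0.1439]
ee_rot: [-0.339, 3.122, -0.0]
contact_force: [-0.1, 0.9, 0.2]
opening: 0.699
grasp_force: 0.0
```

Request:
apply_moves(increments=[[0.3,[0,-0.79,0.12],0],[0.3,[0,-0.79,0.12],0],[0.3,[0,-0.79,0.12],0],[0.3,[0,-0.79,0.12],0],[0.3,[0,-0.79,0.12],0],[0.3,[0,-0.79,0.12],0],[0.3,[0,-0.79,0.12],0],[0.3,[0,-0.79,0.12],0]])

```text
time_s: 13.8
tool_pos: [0.5589, -0.3376, 0.0953]
ee_rot: [0.346, -3.122, -0.001]
contact_force: [-0.0, -0.3, 0.3]
opening: 0.695
grasp_force: 0.0
```

```bash
python3 - <<'E'
from h import *
go(.4715,-.3477,.004,.212+np.pi/2)
E
```

```text
t13.8 sh [0.2186 0.0231 0.2283] turn 0.006 q6 -2.52 tcp [ 0.5589 -0.3376  0.0953] op 0.695 gf 0.0 F [-0.  -0.3  0.3]
```

Request:
apply_moves(increments=[[0.3,[0.219,0.023,0],0],[0.3,[0.219,0.023,0],0],[0.3,[0.219,0.023,0.06],0],[0.35,[0.219,0.023,0.12],0],[0.4,[0.219,0.023,0.17],0],[0.4,[0.219,0.023,0.21],0],[0.4,[0.219,0.023,0.228],0],[0.4,[0.219,0.023,0.228],0]])

```text
time_s: 14.8
tool_pos: [0.4708, -0.3499, 0.0035]
ee_rot: [0.342, -3.122, -0.001]
contact_force: [0.3, -0.7, -0.2]
opening: 0.599
grasp_force: 0.0
```

Request:
apply_moves(increments=[[1,[0,0,0],0],[1,[0,0,0],0],[1,[0,0,0],0],[1,[0,0,0],0],[1,[0,0,-0.1],0],[1,[0,0,-0.25],0],[1,[0,0,-0.35],0],[1,[0,0,-0.4],0]])

```text
time_s: 15.8
tool_pos: [0.4714, -0.3509, 0.1667]
ee_rot: [-0.342, 3.121, -0.004]
contact_force: [-0.8, -0.1, -0.7]
opening: 0.38
grasp_force: 40.0
```

```bash
python3 - <<'E'
from h import *
go(.4078,.2830,.16,1.6385)
E
```

```text
t15.8 sh [-0.1877  1.5816  0.0122] turn 0.1 q6 -2.63 tcp [ 0.4714 -0.3509  0.1667] op 0.38 gf 40.0 F [-0.8 -0.1 -0.7]
```

Request:
apply_moves(increments=[[1,[-0.09,0.79,0],0],[1,[-0.09,0.79,0],0],[1,[-0.09,0.79,0],0],[1,[-0.09,0.79,0],0],[1,[-0.09,0.79,0],0],[1,[-0.09,0.79,0],0],[1,[-0.09,0.79,0],0]])

```text
time_s: 16.68
tool_pos: [0.4376, -0.0338, 0.1639]
ee_rot: [-0.344, 3.123, -0.001]
contact_force: [1.0, -1.0, -0.2]
opening: 0.38
grasp_force: 40.1
```

Request:
apply_moves(increments=[[1,[-0.098,0.79,0],0.1],[1,[-0.098,0.79,0],0.1],[1,[-0.098,0.79,0],0.1],[1,[-0.098,0.79,0],0.1],[1,[-0.098,0.79,0],0.1],[1,[-0.098,0.79,0],0.1],[1,[-0.098,0.79,0],0.1],[1,[-0.098,0.79,0],0.1]])

```text
time_s: 17.68
tool_pos: [0.4082, 0.2813, 0.1636]
ee_rot: [0.103, -3.139, 0.001]
contact_force: [0.7, 0.3, 0.4]
opening: 0.382
grasp_force: 40.1
```

```bash
python3 - <<'E'
from h import *
go(.4078,.2830,.015,1.6385)
E
```

```text
t17.7 sh [0.0005 0.0044 0.3716] turn -0.001 q6 -1.27 tcp [0.4082 0.2813 0.1636] op 0.382 gf 40.1 F [0.7 0.3 0.4]
```

Request:
apply_moves(increments=[[1,[0,0.004,0.15],0],[1,[0,0.004,0.28],0],[1,[0,0.004,0.36],0],[1,[0,0.004,0.367],0],[0.4,[0,0.004,0.367],0],[0.4,[0,0.004,0.367],0],[0.35,[0,0.004,0.2],0],[0.3,[0,0.004,0.03],0]])

```text
time_s: 18.68
tool_pos: [0.4072, 0.2846, 0.1443]
ee_rot: [-0.107, 3.14, -0.0]
contact_force: [1.9, 0.1, 0.5]
opening: 0.698
grasp_force: 0.0
```

```bash
python3 - <<'E'
from h import *
im=shot(); [rects(im[n],.012,n) for n in im]
go(.461,-.1072,.1,.28+np.pi/2)
E
```

```text
top rect [ 595. -231.] mean [ 594.8 -231.5] size [24. 21.] yaw 1.6 pca 1.719 72
top rect [ 571. -132.] mean [ 570.8 -132.6] size [24. 21.] yaw 1.6 pca 1.808 69
top rect [ 459. -109.] mean [ 459.4 -108.8] size [64. 33.] yaw 0.272 pca 0.267 323
top rect [ 445. -220.] mean [ 445.  -219.9] size [56. 41.] yaw 3.091 pca 3.122 350
side rect [ 669. -213.] mean [ 667.8 -212.6] size [39. 36.] yaw 0.152 pca 3.106 108
side rect [ 596. -224.] mean [ 595.4 -223.4] size [27. 22.] yaw 1.722 pca 1.913 54
side rect [ 572. -123.] mean [ 571.8 -124.2] size [28. 23.] yaw 1.715 pca 1.859 63
t18.8 sh [-0.051  -0.9921  0.1239] turn -0.141 q6 -1.27 tcp [0.4127 0.287  0.1512] op 0.701 gf 0.0 F [1.  0.2 0.7]
```

Request:
apply_moves(increments=[[0.3,[-0.051,-0.99,0],-0.14],[0.3,[-0.051,-0.99,0],-0.14],[0.3,[-0.051,-0.99,0],-0.14],[0.3,[-0.051,-0.99,0],-0.14],[0.3,[-0.051,-0.99,0.1],-0.14],[0.3,[-0.051,-0.99,0.15],-0.14],[0.3,[-0.051,-0.99,0.2],-0.14],[0.3,[-0.051,-0.99,0.2],-0.14]])

```text
time_s: 19.77
tool_pos: [0.4534, -0.1108, 0.0606]
ee_rot: [0.429, -3.11, -0.002]
contact_force: [-0.6, 1.2, 0.3]
opening: 0.697
grasp_force: 0.0
```

```bash
python3 - <<'E'
from h import *
go(.461,-.1072,.006,.28+np.pi/2)
E
```

```text
t19.8 sh [-0.0209  0.0033  0.1365] turn -0.004 q6 -2.34 tcp [ 0.4534 -0.1108  0.0606] op 0.697 gf 0.0 F [-0.6  1.2  0.3]
```

Request:
apply_moves(increments=[[0.3,[-0.021,0.003,0.03],0],[0.3,[-0.021,0.003,0.08],0],[0.3,[-0.021,0.003,0.12],0],[0.3,[-0.021,0.003,0.136],0],[1,[-0.021,0.003,0.136],0],[1,[-0.021,0.003,0.136],0],[1,[-0.021,0.003,0.136],0],[1,[-0.021,0.003,0.136],0]])

```text
time_s: 20.78
tool_pos: [0.4628, -0.1057, 0.0082]
ee_rot: [-0.435, 3.11, -0.001]
contact_force: [-0.1, 0.6, 2.8]
opening: 0.42
grasp_force: 41.3
```

Request:
apply_moves(increments=[[1,[0,0,-0.05],0],[1,[0,0,-0.15],0],[1,[0,0,-0.28],0],[1,[0,0,-0.38],0],[1,[0,0,-0.4],0],[1,[0,0,-0.4],0]], grip_force=45)

```text
time_s: 21.52
tool_pos: [0.4622, -0.1055, 0.1675]
ee_rot: [-0.435, 3.111, -0.0]
contact_force: [-1.3, -0.2, -0.5]
opening: 0.42
grasp_force: 45.7
```

```bash
python3 - <<'E'
from h import *
go(.5176,.2904,.16,1.6385)
E
```

```text
t21.5 sh [-0.4048  0.9137  0.0186] turn 0.14 q6 -2.32 tcp [ 0.4622 -0.1055  0.1675] op 0.42 gf 45.7 F [-1.3 -0.2 -0.5]
```

Request:
apply_moves(increments=[[1,[-0.405,0.914,0],0.14],[1,[-0.405,0.914,0],0.14],[1,[-0.405,0.914,0],0.14],[1,[-0.405,0.914,0],0.14],[1,[-0.405,0.914,0],0.14],[1,[-0.405,0.914,0],0.14],[1,[-0.405,0.914,0],0.14],[1,[-0.405,0.914,0],0.14]])

```text
time_s: 22.52
tool_pos: [0.5161, 0.2923, 0.1647]
ee_rot: [0.112, -3.135, 0.001]
contact_force: [0.7, -0.7, -1.4]
opening: 0.419
grasp_force: 45.7
```

```bash
python3 - <<'E'
from h import *
go(.5176,.2904,.025,1.6385)
E
```

```text
t22.5 sh [-0.0049 -0.0048  0.3492] turn 0.003 q6 -1.33 tcp [0.5161 0.2923 0.1647] op 0.419 gf 45.7 F [ 0.7 -0.7 -1.4]
```

Request:
apply_moves(increments=[[1,[-0.005,-0.005,0.15],0],[1,[-0.005,-0.005,0.28],0],[1,[-0.005,-0.005,0.34],0],[1,[-0.005,-0.005,0.347],0],[0.35,[-0.005,-0.005,0.347],0],[0.35,[-0.005,-0.005,0.347],0],[0.35,[-0.005,-0.005,0.15],0],[0.3,[-0.005,-0.005,0],0]])

```text
time_s: 23.52
tool_pos: [0.5198, 0.2886, 0.156]
ee_rot: [-0.107, 3.14, 0.0]
contact_force: [1.0, 0.3, 0.2]
opening: 0.701
grasp_force: 0.0
```

```bash
python3 - <<'E'
from h import *
im=shot(); [rects(im[n],.012,n) for n in im]
go(.446,-.2184,.1,3.095+np.pi/2)
E
```

```text
top rect [ 595. -231.] mean [ 594.8 -231.5] size [24. 21.] yaw 1.6 pca 1.719 72
top rect [ 571. -132.] mean [ 570.6 -132.5] size [24. 21.] yaw 1.6 pca 1.959 70
top rect [ 445. -220.] mean [ 444.9 -220. ] size [56. 41.] yaw 3.091 pca 3.13 351
t23.6 sh [ 0.2881 -1.2566  0.1505] turn 0.077 q6 -1.33 tcp [0.5255 0.2906 0.1641] op 0.698 gf 0.0 F [1.2 0.2 0.6]
```

Request:
apply_moves(increments=[[0.3,[0.14,-0.63,0],0],[0.3,[0.14,-0.63,0],0],[0.3,[0.14,-0.63,0],0],[0.3,[0.14,-0.63,0],0],[0.3,[0.14,-0.63,0],0]])

```text
time_s: 24.25
tool_pos: [0.4814, 0.03, 0.155]
ee_rot: [-0.099, 3.138, -0.002]
contact_force: [0.4, 0.1, -0.0]
opening: 0.702
grasp_force: 0.0
```

Request:
apply_moves(increments=[[0.3,[0.14,-0.627,0],0.077],[0.3,[0.14,-0.627,0],0.077],[0.3,[0.14,-0.627,0.08],0.077],[0.3,[0.14,-0.627,0.15],0.077],[0.3,[0.14,-0.627,0.2],0.077],[0.3,[0.14,-0.627,0.2],0.077],[0.3,[0.14,-0.627,0.2],0.077]])

```text
time_s: 25.12
tool_pos: [0.4433, -0.2201, 0.0749]
ee_rot: [0.073, 3.14, -0.001]
contact_force: [1.0, 0.5, -0.6]
opening: 0.7
grasp_force: 0.0
```

```bash
python3 - <<'E'
from h import *
go(.446,-.2184,.007,3.10+np.pi/2)
E
```

```text
t25.1 sh [-0.0065  0.0045  0.1698] turn -0.003 q6 -2.23 tcp [ 0.4433 -0.2201  0.0749] op 0.7 gf 0.0 F [ 1.   0.5 -0.6]
```

Request:
apply_moves(increments=[[0.3,[-0.006,0.004,0.06],0],[0.3,[-0.006,0.004,0.12],0],[0.3,[-0.006,0.004,0.155],0],[0.3,[-0.006,0.004,0.17],0],[1,[-0.006,0.004,0.17],0],[1,[-0.006,0.004,0.17],0],[1,[-0.006,0.004,0.17],0],[1,[-0.006,0.004,0.17],0]])

```text
time_s: 26.12
tool_pos: [0.4455, -0.2195, 0.0067]
ee_rot: [0.074, 3.14, -0.001]
contact_force: [-0.4, 1.0, 6.2]
opening: 0.455
grasp_force: 47.0
```

Request:
apply_moves(increments=[[1,[0,0,-0.05],0],[1,[0,0,-0.15],0],[1,[0,0,-0.28],0],[1,[0,0,-0.38],0],[1,[0,0,-0.4],0],[1,[0,0,-0.4],0]])

```text
time_s: 26.88
tool_pos: [0.4446, -0.219, 0.1655]
ee_rot: [-0.075, -3.141, -0.0]
contact_force: [0.0, 0.2, -1.2]
opening: 0.452
grasp_force: 46.3
```

```bash
python3 - <<'E'
from h import *
go(.4078,.2830,.16,1.6385)
E
```

```text
t26.9 sh [0.1515 1.2492 0.0139] turn -0.077 q6 -2.22 tcp [ 0.4446 -0.219   0.1655] op 0.452 gf 46.3 F [ 0.   0.2 -1.2]
```

Request:
apply_moves(increments=[[1,[0.075,0.625,0],0],[1,[0.075,0.625,0],0],[1,[0.075,0.625,0],0],[1,[0.075,0.625,0],0],[1,[0.075,0.625,0],0],[1,[0.075,0.625,0],0]])

```text
time_s: 27.62
tool_pos: [0.4259, 0.0323, 0.1645]
ee_rot: [-0.072, -3.138, -0.0]
contact_force: [0.2, -0.4, -0.8]
opening: 0.457
grasp_force: 46.3
```

Request:
apply_moves(increments=[[1,[0.076,0.624,0],-0.077],[1,[0.076,0.624,0],-0.077],[1,[0.076,0.624,0],-0.077],[1,[0.076,0.624,0],-0.077],[1,[0.076,0.624,0],-0.077],[1,[0.076,0.624,0],-0.077],[1,[0.076,0.624,0],-0.077]])

```text
time_s: 28.5
tool_pos: [0.4088, 0.2808, 0.1654]
ee_rot: [0.102, -3.139, 0.001]
contact_force: [0.6, 0.1, -1.1]
opening: 0.456
grasp_force: 46.3
```

```bash
python3 - <<'E'
from h import *
go(.4078,.2830,.026,1.6385)
E
```

```text
t28.5 sh [0.0019 0.0059 0.3485] turn -0.002 q6 -1.27 tcp [0.4088 0.2808 0.1654] op 0.456 gf 46.3 F [ 0.6  0.1 -1.1]
```

Request:
apply_moves(increments=[[1,[0.002,0.006,0.15],0],[1,[0.002,0.006,0.28],0],[1,[0.002,0.006,0.34],0],[1,[0.002,0.006,0.347],0],[0.35,[0.002,0.006,0.347],0],[0.35,[0.002,0.006,0.347],0],[0.35,[0.002,0.006,0.15],0],[0.35,[0.002,0.006,0],0]])

```text
time_s: 29.5
tool_pos: [0.4071, 0.285, 0.1541]
ee_rot: [0.107, -3.14, 0.0]
contact_force: [0.9, 0.8, 0.4]
opening: 0.649
grasp_force: 0.0
```

Request:
apply_moves(increments=[[0.4,[0.2,-0.9,-0.05],0],[0.4,[0.2,-0.9,-0.05],0],[0.4,[0.2,-0.9,-0.05],0],[0.4,[0.2,-0.9,-0.05],0],[0.4,[0.2,-0.9,-0.05],0],[0.4,[0.2,-0.9,-0.05],0],[0.4,[0.2,-0.9,-0.05],0]])

```text
time_s: 30.38
tool_pos: [0.3523, -0.0838, 0.174]
ee_rot: [-0.094, 3.137, -0.005]
contact_force: [0.4, 2.5, 0.9]
opening: 0.6
grasp_force: 0.0
```

```bash
python3 - <<'E'
from h import *
im=shot(); [rects(im[n],.011,n) for n in im]
c=np.hstack([im["top"],im["side"]]); cv2.imwrite("pics/a3.png",cv2.cvtColor(cv2.resize(c,(800,300),interpolation=cv2.INTER_AREA),cv2.COLOR_RGB2BGR))
go(.5721,-.132,.06,1.851)
E
```

```text
top rect [ 595. -231.] mean [ 594.9 -231.6] size [24. 21.] yaw 1.6 pca 1.719 72
top rect [ 571. -133.] mean [ 570.9 -132.7] size [24. 21.] yaw 1.6 pca 1.808 69
side rect [ 668. -215.] mean [ 667.9 -214.1] size [40. 39.] yaw 0.287 pca 0.211 108
side rect [ 596. -225.] mean [ 595.8 -224.8] size [27. 22.] yaw 1.722 pca 1.847 53
side rect [ 572. -124.] mean [ 571.7 -125.4] size [28. 23.] yaw 1.725 pca 1.87 62
t30.5 sh [-0.5397 -0.1654  0.2834] turn -0.143 q6 -2.19 tcp [ 0.3522 -0.08    0.1729] op 0.602 gf 0.0 F [-0.4  0.4 -1.5]
```

View pics/a3.png

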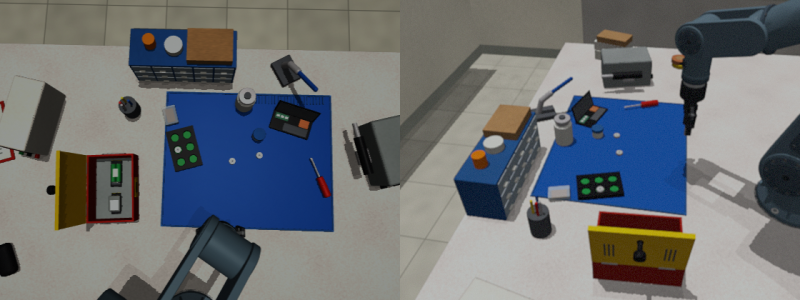

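The packs are in the box, two visible on top at (115,173) and (113,203). The mat is clear except for the cells. Next, cell A.

Request:
apply_moves(increments=[[0.4,[-0.54,-0.165,0.1],-0.143],[0.4,[-0.54,-0.165,0.2],-0.143],[0.4,[-0.54,-0.165,0.28],-0.143],[0.4,[-0.54,-0.165,0.28],-0.143],[0.4,[-0.54,-0.165,0.28],-0.143],[0.4,[-0.54,-0.165,0.28],-0.143],[0.4,[-0.54,-0.165,0.28],-0.143],[0.4,[-0.54,-0.165,0.28],-0.143]])

```text
time_s: 31.48
tool_pos: [0.5724, -0.1305, 0.0626]
ee_rot: [-0.443, 3.107, -0.003]
contact_force: [0.5, 0.6, 0.2]
opening: 0.6
grasp_force: 0.0
```

```bash
python3 - <<'E'
from h import *
go(.5721,-.132,.007,1.851)
E
```

```text
t31.5 sh [ 0.0021 -0.0029  0.1389] turn 0.002 q6 -2.28 tcp [ 0.5724 -0.1305  0.0626] op 0.6 gf 0.0 F [0.5 0.6 0.2]
```

Request:
apply_moves(increments=[[0.5,[0.002,-0.002,0.06],0],[0.5,[0.002,-0.002,0.11],0],[0.5,[0.002,-0.002,0.138],0],[0.5,[0.002,-0.002,0.138],0],[1,[0.002,-0.002,0.138],0],[1,[0.002,-0.002,0.138],0],[1,[0.002,-0.002,0.138],0],[1,[0.002,-0.002,0.138],0]], grip_force=35)

```text
time_s: 32.48
tool_pos: [0.5721, -0.1319, 0.0057]
ee_rot: [-0.442, 3.109, -0.001]
contact_force: [0.8, 0.1, 4.8]
opening: 0.255
grasp_force: 34.7
```

Request:
apply_moves(increments=[[1,[0,0,-0.05],0],[1,[0,0,-0.12],0],[1,[0,0,-0.15],0],[1,[0,0,-0.15],0],[1,[0,0,-0.15],0]])

```text
time_s: 33.1
tool_pos: [0.5707, -0.1313, 0.0641]
ee_rot: [0.442, -3.109, -0.001]
contact_force: [-0.3, 0.0, -0.9]
opening: 0.259
grasp_force: 34.3
```

```bash
python3 - <<'E'
from h import *
go(.5755,.0112,.06,1.851)
im=shot(); t=im["top"][180:260,280:380]; s=im["side"][150:250,260:360]
c=np.hstack([cv2.resize(t,(400,320),interpolation=3),cv2.resize(s,(320,320),interpolation=3)]); cv2.imwrite("pics/a4.png",cv2.cvtColor(c,cv2.COLOR_RGB2BGR))
E
```

```text
t33.1 sh [-0.1109  0.3388  0.0105] turn 0.002 q6 -2.28 tcp [ 0.5707 -0.1313  0.0641] op 0.259 gf 34.3 F [-0.3  0.  -0.9]
```

View pics/a4.png

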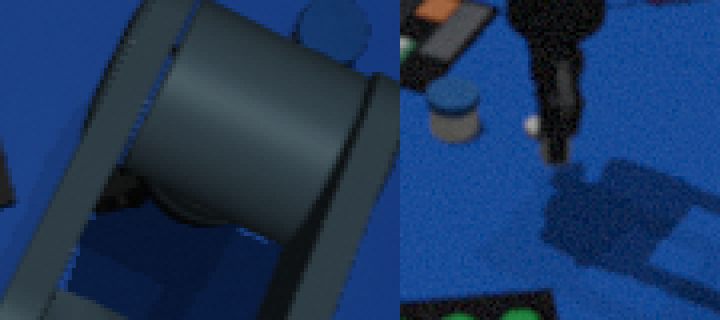

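Request:
apply_moves(increments=[[1,[-0.111,0.339,0],0],[1,[-0.111,0.339,0],0],[1,[-0.111,0.339,0],0],[1,[-0.111,0.339,0],0],[1,[-0.111,0.339,0],0],[1,[-0.111,0.339,0],0]])

```text
time_s: 33.95
tool_pos: [0.5763, 0.0094, 0.0648]
ee_rot: [0.439, -3.111, 0.0]
contact_force: [0.6, -0.0, -0.3]
opening: 0.251
grasp_force: 34.4
```

```bash
python3 - <<'E'
from h import *
a=[]
for i in range(3):
    optics.camera("top"); a.append(obs()[1])
print(np.round(a,4))
go(.5755,.0112,.03,1.851)
E
```

```text
[[0.5764 0.0095 0.0649]
 [0.5763 0.0097 0.0649]
 [0.5763 0.0099 0.0649]]
t34.1 sh [0.0009 0.0036 0.0872] turn 0.001 q6 -2.04 tcp [0.5763 0.0099 0.0649] op 0.257 gf 34.4 F [-0.9  0.4 -0.6]
```

Request:
apply_moves(increments=[[1,[0.001,0.002,0.05],0],[1,[0.001,0.002,0.09],0],[1,[0.001,0.002,0.104],0],[1,[0.001,0.002,0.104],0],[1,[0.001,0.002,0.104],0],[1,[0.001,0.002,0.104],0]])

```text
time_s: 34.85
tool_pos: [0.5761, 0.0116, 0.024]
ee_rot: [-0.443, 3.109, -0.001]
contact_force: [-0.8, 0.8, -1.0]
opening: 0.255
grasp_force: 34.4
```

```bash
python3 - <<'E'
from h import *
go(.5755,.0112,.018,1.851)
im=optics.camera("side"); i=im[225:295,230:330]; cv2.imwrite("pics/a5.png",cv2.cvtColor(cv2.resize(i,None,fx=6,fy=6,interpolation=3),cv2.COLOR_RGB2BGR))
print(proj("side",[[.5755,.0112,.017]]))
E
```

```text
t34.9 sh [ 0.0018 -0.0005  0.0149] turn 0.002 q6 -2.04 tcp [0.5761 0.0116 0.024 ] op 0.255 gf 34.4 F [-0.8  0.8 -1. ]
[[297.35280208 248.05507085]]
```

View pics/a5.png

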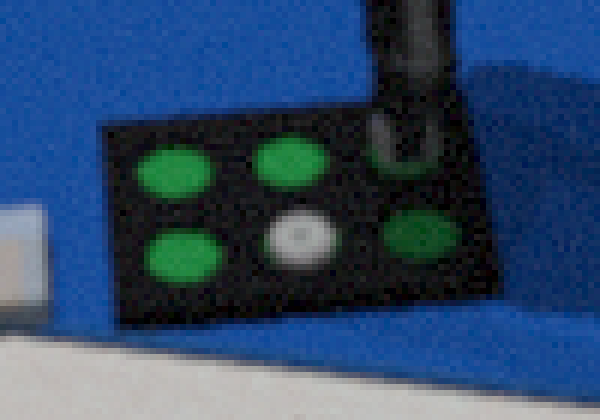

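The finger with the cell is over the well at (405,145) in the crop, with a green crescent showing below it. It looks centred, so I'll lower it.

Request:
apply_moves(increments=[[1,[0.001,0,0.007],0],[1,[0.001,0,0.012],0],[1,[0.001,0,0.015],0],[1,[0.001,0,0.015],0]])

```text
time_s: 35.4
tool_pos: [0.5752, 0.0116, 0.0173]
ee_rot: [0.443, -3.11, -0.0]
contact_force: [-1.0, -1.0, 0.5]
opening: 0.255
grasp_force: 34.7
```

Request:
apply_moves(increments=[[0.6,[0,0,0],0],[0.6,[0,0,0],0],[0.6,[0,0,-0.02],0],[0.5,[0,0,-0.1],0],[0.5,[0,0,-0.2],0],[0.5,[0.1,-0.15,-0.2],0],[0.5,[0.2,-0.3,-0.2],0],[0.5,[0.2,-0.3,-0.2],0]])

```text
time_s: 36.4
tool_pos: [0.5313, -0.1289, 0.0982]
ee_rot: [-0.438, 3.11, -0.002]
contact_force: [0.6, 0.5, 0.0]
opening: 0.501
grasp_force: 0.0
```

```bash
python3 - <<'E'
from h import *
im=shot(); [rects(im[n],.011,n) for n in im]
i=im["side"][225:295,230:330]; j=im["top"][165:250,225:295]
cv2.imwrite("pics/a6.png",cv2.cvtColor(np.hstack([cv2.resize(i,(500,350),interpolation=3),cv2.resize(j,(288,350),interpolation=3)]),cv2.COLOR_RGB2BGR))
go(.5958,-.2312,.06,1.851)
E
```

```text
side rect [ 668. -215.] mean [ 667.5 -214. ] size [40. 39.] yaw 0.287 pca 0.027 110
side rect [ 596. -225.] mean [ 595.8 -224.8] size [27. 22.] yaw 1.722 pca 1.847 53
t36.5 sh [-0.0829 -0.2925  0.0948] turn -0.001 q6 -2.3 tcp [ 0.5316 -0.1279  0.0978] op 0.504 gf 0.0 F [-0.3  0.4 -0.5]
```

View pics/a6.png

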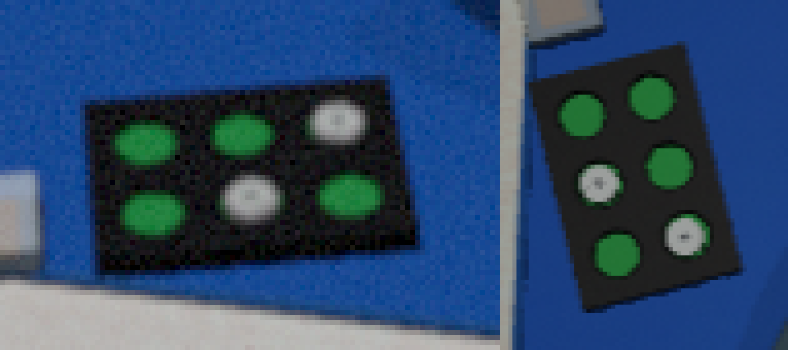

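Cell A sits in its well like the old cell: (338,120) in the side crop, (687,237) in the top crop. Cell B next.

Request:
apply_moves(increments=[[0.5,[-0.083,-0.293,0.05],0],[0.5,[-0.083,-0.293,0.095],0],[0.5,[-0.083,-0.293,0.095],0],[0.5,[-0.083,-0.293,0.095],0],[0.5,[-0.083,-0.293,0.095],0],[0.5,[-0.083,-0.293,0.095],0]])

```text
time_s: 37.25
tool_pos: [0.5969, -0.2282, 0.0606]
ee_rot: [-0.445, 3.109, -0.002]
contact_force: [-0.4, 0.0, -0.5]
opening: 0.498
grasp_force: 0.0
```

```bash
python3 - <<'E'
from h import *
go(.5958,-.2312,.007,1.851)
E
```

```text
t37.2 sh [ 0.0048 -0.0062  0.1341] turn 0.003 q6 -2.41 tcp [ 0.5969 -0.2282  0.0606] op 0.498 gf 0.0 F [-0.4  0.  -0.5]
```

Request:
apply_moves(increments=[[0.5,[0.004,-0.003,0.06],0],[0.5,[0.004,-0.003,0.11],0],[0.5,[0.004,-0.003,0.134],0],[0.5,[0.004,-0.003,0.134],0],[1,[0.004,-0.003,0.134],0],[1,[0.004,-0.003,0.134],0],[1,[0.004,-0.003,0.134],0],[1,[0.004,-0.003,0.134],0]])

```text
time_s: 38.25
tool_pos: [0.5959, -0.2313, 0.0066]
ee_rot: [-0.442, 3.109, -0.002]
contact_force: [-0.3, 0.6, 6.1]
opening: 0.257
grasp_force: 34.8
```

Request:
apply_moves(increments=[[1,[0,0,-0.05],0],[1,[0,0,-0.12],0],[1,[0,0,-0.15],0],[1,[0,0,-0.15],0],[1,[0,0,-0.15],0]])

```text
time_s: 38.88
tool_pos: [0.5946, -0.2305, 0.0648]
ee_rot: [0.442, -3.109, -0.002]
contact_force: [0.4, -1.2, -0.3]
opening: 0.255
grasp_force: 34.3
```

```bash
python3 - <<'E'
from h import *
go(.6639,.0366,.065,1.851)
E
```

```text
t38.9 sh [-3.527e-01  5.929e-01 -1.000e-04] turn 0.002 q6 -2.41 tcp [ 0.5946 -0.2305  0.0648] op 0.255 gf 34.3 F [ 0.4 -1.2 -0.3]
```

Request:
apply_moves(increments=[[1,[-0.353,0.593,0],0],[1,[-0.353,0.593,0],0],[1,[-0.353,0.593,0],0],[1,[-0.353,0.593,0],0],[1,[-0.353,0.593,0],0],[1,[-0.353,0.593,0],0],[1,[-0.353,0.593,0],0],[1,[-0.353,0.593,0],0]])

```text
time_s: 39.88
tool_pos: [0.6643, 0.0348, 0.0652]
ee_rot: [0.44, -3.11, 0.0]
contact_force: [-0.9, 0.5, 0.6]
opening: 0.252
grasp_force: 34.3
```

```bash
python3 - <<'E'
from h import *
go(.6639,.0366,.0235,1.851)
E
```

```text
t39.9 sh [-0.0005  0.0046  0.1043] turn 0.0 q6 -1.98 tcp [0.6643 0.0348 0.0652] op 0.252 gf 34.3 F [-0.9  0.5  0.6]
```

Request:
apply_moves(increments=[[1,[0,0.002,0.05],0],[1,[0,0.002,0.09],0],[1,[0,0.002,0.104],0],[1,[0,0.002,0.104],0],[1,[0,0.002,0.104],0],[1,[0,0.002,0.104],0]])

```text
time_s: 40.62
tool_pos: [0.665, 0.037, 0.0248]
ee_rot: [-0.443, 3.109, -0.001]
contact_force: [0.5, -0.2, -0.0]
opening: 0.249
grasp_force: 34.3
```

```bash
python3 - <<'E'
from h import *
go(.6639,.0366,.0178,1.851)
E
```

```text
t40.6 sh [ 0.003  -0.0002  0.0176] turn 0.002 q6 -1.98 tcp [0.665  0.037  0.0248] op 0.249 gf 34.3 F [ 0.5 -0.2 -0. ]
```

Request:
apply_moves(increments=[[1,[0.003,0,0.007],0],[1,[0.003,0,0.013],0],[1,[0.003,0,0.0175],0],[1,[0.003,0,0.0175],0],[1,[0.003,0,0.0175],0]])

```text
time_s: 41.25
tool_pos: [0.6633, 0.0367, 0.0173]
ee_rot: [0.443, -3.11, -0.0]
contact_force: [-1.2, -0.0, 3.2]
opening: 0.249
grasp_force: 36.0
```

Request:
apply_moves(increments=[[0.6,[0,0,0],0],[0.6,[0,0,0],0],[0.6,[0,0,-0.02],0],[0.5,[0,0,-0.1],0],[0.5,[0,0,-0.25],0],[0.5,[0.15,-0.1,-0.35],0],[0.5,[0.3,-0.2,-0.4],0],[0.5,[0.4,-0.2,-0.4],0]])

```text
time_s: 42.25
tool_pos: [0.537, -0.0841, 0.1788]
ee_rot: [-0.442, 3.106, -0.004]
contact_force: [0.4, -1.9, 0.2]
opening: 0.502
grasp_force: 0.0
```

```bash
python3 - <<'E'
from h import *
im=shot()
i=im["side"][225:295,230:330]; j=im["top"][165:250,225:295]
cv2.imwrite("pics/a7.png",cv2.cvtColor(np.hstack([cv2.resize(i,(500,350),interpolation=3),cv2.resize(j,(288,350),interpolation=3)]),cv2.COLOR_RGB2BGR))
xb=np.array([-.0677,.9977,0]);h=np.array([.4573,.3665,.085])
th=1.75; print(h+xb*(-.13*np.cos(th)+.04*np.sin(th))+[0,0,.13*np.sin(th)+.04*np.cos(th)])
go(.4529,.4286,.3,.0677)
E
```

```text
[0.45306662 0.4288876  0.20578833]
t42.4 sh [-0.1609  1.287  -0.3079] turn -0.906 q6 -2.23 tcp [ 0.5328 -0.0841  0.1772] op 0.496 gf 0.0 F [-0.1  0.6 -0.6]
```

View pics/a7.png

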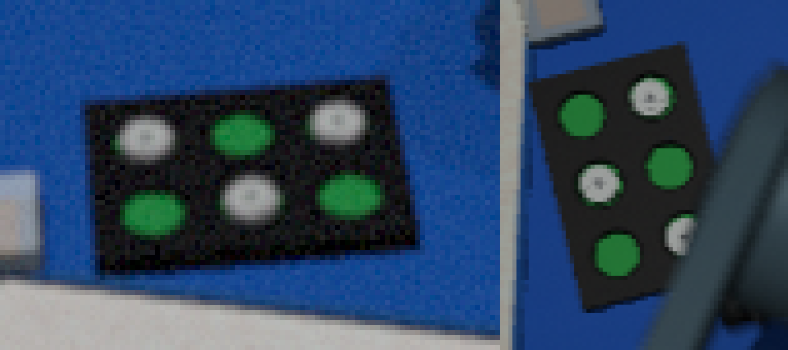

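All three look seated. I'll check B's height numerically against the old cell.

```bash
python3 - <<'E'
from h import *
im={n:optics.camera(n) for n in("side","top")}
T,Sx=[.6124,.0451,.2819],[.6142,.0468,.2793]
for n,c in(("side",Sx),("top",T)):
  f=im[n].astype(float); w=np.clip((f.min(2)-70)/60,0,1)
  for nm,wx,wy in(("old",0,.023),("A",-.046,-.023),("B",.046,-.023)):
    P=place(np.array([[wx,wy,.0158]]),c[0],c[1],.003,c[2]); u=proj(n,P)[0]; k=u.astype(int)
    s=w[k[1]-9:k[1]+10,k[0]-9:k[0]+10]; yy,xx=np.mgrid[k[1]-9:k[1]+10,k[0]-9:k[0]+10]
    d=np.array([(s*xx).sum(),(s*yy).sum()])/s.sum()
    mxx=(s*(xx-d[0])**2).sum()/s.sum(); myy=(s*(yy-d[1])**2).sum()/s.sum()
    print(n,nm,np.round(d-u,2),"area",round(s.sum(),1),"std",np.round([mxx**.5,myy**.5],2))
E
```

```text
side old [-0.01  0.81] area 67.0 std [2.65 2.06]
side A [0.16 1.15] area 60.9 std [2.58 1.92]
side B [0.21 1.12] area 62.8 std [2.61 1.96]
top old [ 0.28 -0.01] area 60.9 std [2.3  2.21]
top A [-1.29 -0.07] area 45.0 std [1.72 2.36]
top B [-0.16  0.34] area 59.6 std [2.26 2.2 ]
```

Request:
apply_moves(increments=[[0.3,[0,0,-0.15],0],[0.3,[-0.04,0.1,-0.308],0],[0.3,[-0.08,0.64,-0.308],0],[0.3,[-0.08,0.64,-0.308],0],[0.3,[-0.08,0.64,-0.308],0],[0.3,[-0.08,0.64,-0.308],0],[0.3,[-0.08,0.64,-0.308],0],[0.3,[-0.08,0.64,-0.308],0]])

```text
time_s: 43.45
tool_pos: [0.4965, 0.1732, 0.2995]
ee_rot: [-0.445, 3.11, -0.001]
contact_force: [-0.4, -1.1, 0.2]
opening: 0.699
grasp_force: 0.0
```

Request:
apply_moves(increments=[[0.3,[-0.08,0.647,0],-0.906],[0.3,[-0.08,0.647,0],-0.906],[0.3,[-0.08,0.647,0],-0.906],[0.3,[-0.08,0.647,0],-0.906],[0.3,[-0.08,0.647,0],-0.906],[0.3,[-0.08,0.647,0],-0.906],[0.3,[-0.08,0.647,0],-0.906],[0.3,[-0.08,0.647,0],-0.906]])

```text
time_s: 44.45
tool_pos: [0.4558, 0.4293, 0.2991]
ee_rot: [2.3, -2.139, 0.0]
contact_force: [-0.0, -0.3, -0.2]
opening: 0.698
grasp_force: 0.0
```

```bash
python3 - <<'E'
from h import *
go(.4531,.4289,.188,.0677)
E
```

```text
t44.5 sh [0.0004 0.0067 0.2777] turn 0.003 q6 -2.65 tcp [0.4558 0.4293 0.2991] op 0.698 gf 0.0 F [-0.  -0.3 -0.2]
```

Request:
apply_moves(increments=[[0.3,[0,0.006,0.1],0],[0.3,[0,0.006,0.2],0],[0.3,[0,0.006,0.275],0],[0.3,[0,0.006,0.275],0],[1,[0,0.006,0.275],0],[1,[0,0.006,0.275],0],[1,[0,0.006,0.275],0],[1,[0,0.006,0.275],0]], grip_force=50)

```text
time_s: 45.45
tool_pos: [0.4531, 0.4308, 0.1916]
ee_rot: [-2.296, 2.139, -0.001]
contact_force: [0.1, -1.0, 5.0]
opening: 0.306
grasp_force: 49.2
```

```bash
python3 - <<'E'
from h import *
go(.4531,.4289,.188,.0677)
lidrows(1.75,np.linspace(1.65,.95,8)); 
E
```

```text
t45.5 sh [0.0048 0.0003 0.0091] turn 0.002 q6 -2.64 tcp [0.4531 0.4308 0.1916] op 0.306 gf 49.2 F [ 0.1 -1.   5. ]
1.65 [ 0.031  0.    -0.014]
1.5499999999999998 [ 0.063  0.    -0.025]
1.45 [ 0.096  0.    -0.033]
1.3499999999999999 [ 0.13   0.    -0.037]
1.25 [ 0.164  0.    -0.038]
1.15 [ 0.198  0.001 -0.036]
1.0499999999999998 [ 0.231  0.001 -0.03 ]
0.95 [ 0.264  0.001 -0.021]
```

Request:
apply_moves(increments=[[1,[0.031,0,-0.014],0],[1,[0.063,0,-0.025],0],[1,[0.096,0,-0.033],0],[1,[0.13,0,-0.037],0],[1,[0.164,0,-0.038],0],[1,[0.198,0,-0.036],0],[1,[0.231,0,-0.03],0],[1,[0.264,0,-0.021],0]])

```text
time_s: 46.45
tool_pos: [0.4602, 0.3239, 0.1985]
ee_rot: [-2.298, 2.141, -0.001]
contact_force: [2.3, 4.1, 3.1]
opening: 0.305
grasp_force: 49.8
```

```bash
python3 - <<'E'
from h import *
go(.4531,.4289,.188,.0677)
lidrows(.95,np.linspace(.83,-.01,8)); 
E
```

```text
t46.5 sh [-0.2631 -0.0009  0.0262] turn 0.002 q6 -2.81 tcp [0.4602 0.3239 0.1985] op 0.305 gf 49.8 F [2.3 4.1 3.1]
0.83 [0.038 0.    0.015]
0.71 [0.074 0.    0.035]
0.59 [0.107 0.    0.059]
0.47 [0.137 0.001 0.086]
0.35 [0.163 0.001 0.117]
0.22999999999999998 [0.186 0.001 0.151]
0.10999999999999999 [0.204 0.001 0.187]
-0.01 [0.218 0.001 0.226]
```

Request:
apply_moves(increments=[[1,[0.038,0,0.015],0],[1,[0.074,0,0.035],0],[1,[0.107,0,0.059],0],[1,[0.137,0,0.086],0],[1,[0.163,0,0.117],0],[1,[0.186,0,0.151],0],[1,[0.204,0,0.187],0],[1,[0.204,0,0.187],0]])

```text
time_s: 47.45
tool_pos: [0.4656, 0.2419, 0.1212]
ee_rot: [2.297, -2.141, 0.001]
contact_force: [5.9, -2.9, -1.1]
opening: 0.302
grasp_force: 50.0
```

```bash
python3 - <<'E'
from h import *
go(.4661,.2363,.1094,.0677)
E
```

```text
t47.5 sh [ 0.014  -0.0003  0.0295] turn 0.002 q6 -2.96 tcp [0.4656 0.2419 0.1212] op 0.302 gf 50.0 F [ 5.9 -2.9 -1.1]
```

Request:
apply_moves(increments=[[1,[0.006,0,0.01],0],[1,[0.011,0,0.02],0],[1,[0.014,0,0.028],0],[1,[0.015,0,0.033],0],[1,[0.015,0,0.036],0],[1,[0.015,0,0.036],0]])

```text
time_s: 48.2
tool_pos: [0.4659, 0.2376, 0.1095]
ee_rot: [-2.299, 2.141, -0.0]
contact_force: [0.3, 2.0, 9.7]
opening: 0.304
grasp_force: 51.0
```

Request:
apply_moves(increments=[[1,[0,0,0.01],0],[1,[0,0,0.01],0],[0.3,[0,0,0.005],0],[0.3,[0,0,0],0],[0.3,[0,0,0],0],[0.3,[0,0,-0.1],0],[1,[0,0,-0.15],0],[1,[0,0,-0.15],0]])

```text
time_s: 49.2
tool_pos: [0.4666, 0.2375, 0.1696]
ee_rot: [-2.297, 2.14, -0.002]
contact_force: [0.4, -0.2, -0.3]
opening: 0.281
grasp_force: 0.0
```

```bash
python3 - <<'E'
from h import *
go(.4661,.2368,.134,.0677)
E
```

```text
t49.2 sh [0.0017 0.0016 0.089 ] turn 0.002 q6 -2.97 tcp [0.4666 0.2375 0.1696] op 0.281 gf 0.0 F [ 0.4 -0.2 -0.3]
```

Request:
apply_moves(increments=[[1,[0.001,0.001,0],0],[1,[0.001,0.001,0],0],[1,[0.001,0.001,0.05],0],[1,[0.001,0.001,0.08],0],[1,[0.001,0.001,0.09],0],[1,[0.001,0.001,0.095],0],[1,[0.001,0.001,0.1],0],[1,[0.001,0.001,0.1],0]])

```text
time_s: 50.2
tool_pos: [0.4647, 0.2367, 0.1331]
ee_rot: [2.298, -2.138, -0.001]
contact_force: [-20.7, -8.0, 42.6]
opening: -0.0
grasp_force: 21.1
```

Request:
apply_moves(increments=[[1,[0,0,-0.05],0],[1,[0,0,-0.2],0],[1,[0.1,0,-0.3],0],[1,[0.3,0,-0.3],0],[1,[0.5,0,-0.3],0],[1,[0.6,0,-0.3],0],[1,[0.6,0,-0.3],0],[1,[0.6,0,-0.3],0]])

```text
time_s: 51.2
tool_pos: [0.4815, 0.0973, 0.2418]
ee_rot: [2.18, -2.197, 0.075]
contact_force: [-1.0, -0.0, -0.1]
opening: 0.004
grasp_force: 0.0
```

```bash
python3 - <<'E'
from h import *
im=shot(); [rects(im[n],.011,n) for n in im]
c=np.vstack([np.hstack([im["top"][:300],im["side"][100:400]])]); cv2.imwrite("pics/a8.png",cv2.cvtColor(cv2.resize(c,(800,214),interpolation=cv2.INTER_AREA),cv2.COLOR_RGB2BGR))
ms={n:((im[n][...,0]>1.5*im[n][...,2].astype(float)+15)&(im[n][...,1]>.6*im[n][...,0])).astype(float) for n in im}
for n in("top","side"): print("lid",np.round(fit(ms,box(.16,.23,.005),.085,(.461,.284,1.64),(n,),pad=6),4))
print(obs()[0]["contact_force"],obs()[1])
E
```

```text
side rect [ 668. -214.] mean [ 667.5 -213.6] size [37. 36.] yaw 0.152 pca 3.131 106
lid [0.4618 0.2836 1.6453 3.1174]
lid [0.4637 0.288  1.6468 0.0527]
[ 1.18221372 -0.71090561 -0.52274874] [0.4815269  0.0973272  0.24201498]
```

View pics/a8.png

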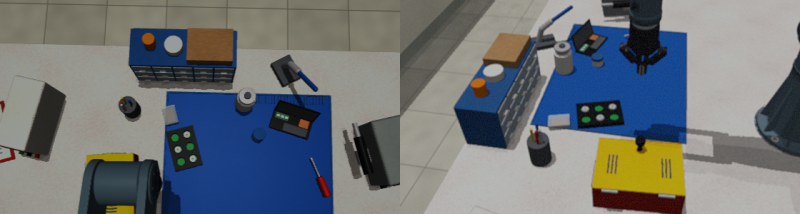

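The lid matches its initial shut silhouette, the carrier holds three cells, and the mat is clear of batteries. Handing in.

```bash
python3 -c "
from bench import monitor,finish_job
o=monitor.get_obs(); print(o['q'].round(3),abs(o['qd']).max().round(3)); print(finish_job())"
```

```text
[ 2.000e-03 -9.000e-03  1.791e+00 -6.800e-02  1.358e+00 -3.118e+00] 0.008
the job is handed in; nothing more can be done
None
```

The job is handed in: all four packs are in the red box, both loose coin cells are in free carrier wells with the old one still in its own, the lid is pressed shut, and the bystanders look unmoved in the last pictures. One risk: my final press on the lid knob read about 43 N at the fingertips, above the 40 N limit stated for the arm and gripper body.

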